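# Lock the blue edge stop with the red hex key

## Robot

A 6-joint arm with a two-finger parallel gripper is mounted at the origin on the work surface. World frame = base frame: x ahead of the robot, y to its left, z up, the work surface at z = 0. Lengths are in m, angles in rad, forces in N, time in s.
With the tool pointing down it reaches from about 0.35 to 1 m from the base axis. Payload 7.1 kg.
Tool frame: the origin (TCP) lies between the finger pads; the fingertips stand 22 mm ahead of it and the grasp point (between the pads) lies 3 mm ahead of it; x points along the fingers, y is the direction in which the jaws open and shut, and the axes are right-handed (so a half turn about x gives the same grasp; the last joint's range is limited). The gripper opens to 85 mm and grips with 20 to 120 N. Pads are 22 mm wide; open, the fingers measure 114 mm over their backs; the gripper's body (76 mm by 85 mm) begins 54 mm behind the grasp point. The pads swing forward as they close: fully open they stand 13 mm farther back than shut.
Start: joints at [-1.315, 0.423, 1.63, -0, 1.089, -0.019], TCP at [0.17, -0.602, 0.225] pointing down, gripper open.
Joint ranges: [-3, 3], [-0.9, 2.11], [0.09, 2.58], [-1.31, 4.45], [0.11, 2.69], [-2.54, 2.54]. Speed limits (rad/s): [2.39, 2.39, 3.01, 3.14, 3.14, 3.14].

## Interface

Orientations are given as a rotation vector (axis times angle).
In Python, from rig import manip gives the robot as it stands. The module is installed in compiled form; this text tells all that it offers. Calls block until the motion is done:
- manip.move_to(position, orientation): joint-space move of the TCP to a pose.
- manip.servo_line(position, orientation=None, rate=0.15): straight line of the TCP; orientation=None keeps the orientation; rate is the mean speed in m/s.
- manip.set_joints(angles): joint-space move.
- manip.command_gripper(opening, f_grip=None): finger opening in m; f_grip is the grip in N (None keeps the last); returns when the fingers have stopped.
- manip.hold(seconds).
- manip.solve_ik(position, orientation): joint angles nearest the present ones, or None.
- manip.camera(name): name is "scene" or "top"; returns a dict with "image" (420x560x3 uint8, red, green, blue), "fx", "fy", "cx", "cy" (pixels), "cam_to_world" (4x4, takes a point from camera to world coordinates). Camera axes: x right, y down, z forward; pixel columns grow to the right and rows downward; lengths in m; the calibration is good to about 2 mm. A picture is of the moment at which its call begins. There is no depth.
A pose or a line that the arm cannot do raises manip.IKError and nothing moves.
- manip.sign_off(): hands the job in, once; it reports no verdict.
Readings, each from a call of its own:
- manip.get_time(): time.
- manip.get_joint_positions(): joint angles.
- manip.get_joint_vel(): joint speeds.
- manip.get_tau(): joint torques, N m.
- manip.get_position(): TCP position.
- manip.get_ee_rot(): TCP orientation.
- manip.get_contact_force(): force on the tool from outside, world axes, zero at the start.
- manip.get_torque(): the same for the moment, N m.
- manip.get_width(): finger opening in m.
Only numpy, scipy, OpenCV 4.12 (cv2) and the standard library are available. Lean on these libraries where they do the work, as an engineer would, in place of code of your own. Each camera call takes 0.05 s, during which the arm holds its last target.

## Task

Take the red T-handled hex key out of the wooden stand, push it fully home into the hexagonal socket of the lock screw on the blue edge stop, and only then turn it clockwise (seen from above) until the screw's white pointer lies in the green band. Let go and leave the red key standing fully home in the socket; leave the yellow key alone in the stand.

Things in the scene. Friction and masses are not known exactly. Their poses are not given: they have to be found in the camera images.
- red_key: Red T-handled hex key, 0.25 kg, upright (leaning up to 3 deg), 60 mm deep in a hole of a wooden stand 65 mm high. Origin: centre of the lower end; z up the shank. Hexagon 17 mm across flats, two corners on its x axis; lowest 8 mm tapered to a 16 mm nose. Handle bar: 84 mm along x, 14 mm wide (pinch across y), 120 to 142 mm above the origin
- socket_blue (a point): Centre of the socket floor in the blue stop's screw, a 51 mm steel drum that gives 10 mm sideways (1 N) and so centres itself. z up; frame turns with the screw. Hexagon 18.5 mm across flats, 26 mm deep, two corners on x: fits key x at multiples of 60 deg, +-10 deg. Above: 13 mm funnel, mouth 43 mm wide, 39 mm above this point. Key home: its origin is here. Grey-block stop: not used
- screw_blue (a joint): Angle of the blue stop's screw, rad, growing clockwise from above; its white pointer lies along x of socket_blue. 0.2 to 0.6 at the start; in the green band painted on the blue block (100 x 100 x 24 mm) from 1.05 to 1.75, middle 1.4; end stop 2.4. Light friction (0.04 N m), stays where left. The key has about 10 deg of play before it takes the screw along
- yellow_key: Bystander: hex key of the same shape and size with a yellow handle and a thin 8 mm tip, upright in the stand's other hole, 100 mm from the red key (either side), its handle reaching 147 mm above the table: carry the red key over or around it. Origin: centre of the lower end; z up the shank

How it is judged:
By the outcome, as a careful person would: the job done as asked, in the order asked, and still so for the second after the job is handed in, with the robot touching nothing.
It also fails if it takes over 51 s, if anything falls off the work surface, if the arm or the gripper's body presses on something with over 40 N, if the wrist force passes 120 N, or if a joint passes its speed limit or range.

## Working session

There is one attempt and no reset: what is moved stays moved. The work goes in short steps, each a Python script; the robot and the scene stay as the last script left them, time stands still between calls to the robot, and variables do not carry over. Pictures are saved under pics/ and viewed, and the job is handed in when it is done.

```bash
mkdir -p pics; cat > h.py <<'E'
import numpy as np, cv2
from rig import manip
from scipy.spatial.transform import Rotation as R
def snap(n,tag):
    c=manip.camera(n); cv2.imwrite(f'pics/{tag}.png',c['image'][:,:,::-1]); return c
def ray(c,u,v):
    T=np.array(c['cam_to_world']); d=np.array([(u-c['cx'])/c['fx'],(v-c['cy'])/c['fy'],1.]); return T[:3,3],T[:3,:3]@d
def onz(c,u,v,z):
    o,d=ray(c,u,v); return o+d*(z-o[2])/d[2]
def proj(c,p):
    T=np.array(c['cam_to_world']); q=T[:3,:3].T@(np.asarray(p,float)-T[:3,3]); return np.array([c['fx']*q[0]/q[2]+c['cx'],c['fy']*q[1]/q[2]+c['cy']])
E
python3 - <<'E'
from h import *
import pickle
d={}
for n in('top','scene'):
    c=snap(n,n+'0'); d[n]=c
    print(n,c['fx'],c['cx'],c['cy'],np.round(c['cam_to_world'],3).tolist())
pickle.dump(d,open('c0.pkl','wb'))
print(manip.get_time(),R.from_rotvec(manip.get_ee_rot()).as_matrix().round(3).tolist(),manip.get_width())
E
```

```text
top 406.01443035704085 283.42419087004754 207.48825142123235 [[0.025, -0.998, 0.05, 0.483], [-1.0, -0.025, -0.006, 0.001], [0.008, -0.05, -0.999, 0.995], [0.0, 0.0, 0.0, 1.0]]
scene 422.7108368409291 283.2997216167795 213.24516501116076 [[0.426, 0.677, -0.6, 1.077], [0.904, -0.329, 0.271, -0.246], [-0.015, -0.659, -0.752, 0.727], [0.0, 0.0, 0.0, 1.0]]
0.1 [[-0.0, 0.271, -0.962], [0.001, -0.962, -0.271], [-1.0, -0.001, -0.0]] 0.08550246796275135
```

View pics/top0.png

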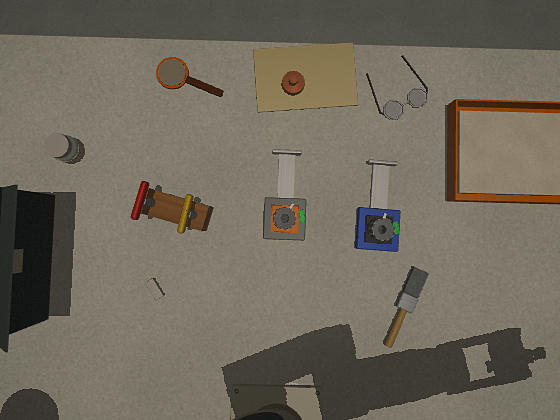

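View pics/scene0.png

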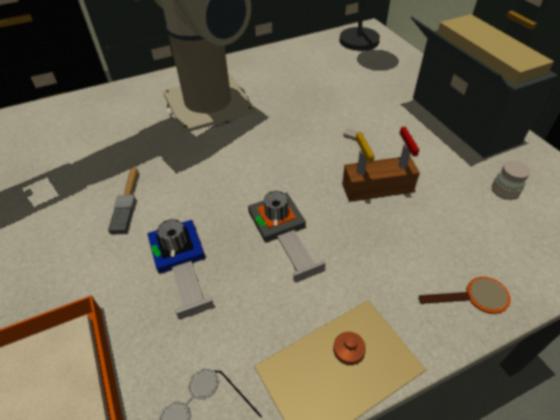

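The top view shows the red handle at about (140,200), the yellow handle at (186,213), the blue stop at (378,229) and the grey stop at (285,218). I'll enlarge these next.

```bash
python3 - <<'E'
import cv2
a=cv2.imread('pics/top0.png');b=cv2.imread('pics/scene0.png')
def z(im,x0,y0,w,h,k,n): 
    o=cv2.resize(im[y0:y0+h,x0:x0+w],None,fx=k,fy=k,interpolation=cv2.INTER_CUBIC); o=cv2.convertScaleAbs(o,alpha=1.7); cv2.imwrite('pics/'+n,o)
z(a,345,195,66,66,9,'zt_blue.png'); z(a,120,170,100,70,8,'zt_stand.png')
z(b,140,210,72,64,9,'zs_blue.png'); z(b,335,115,95,90,6,'zs_stand.png')
E
```

```text
(no output)
```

View pics/zt_blue.png

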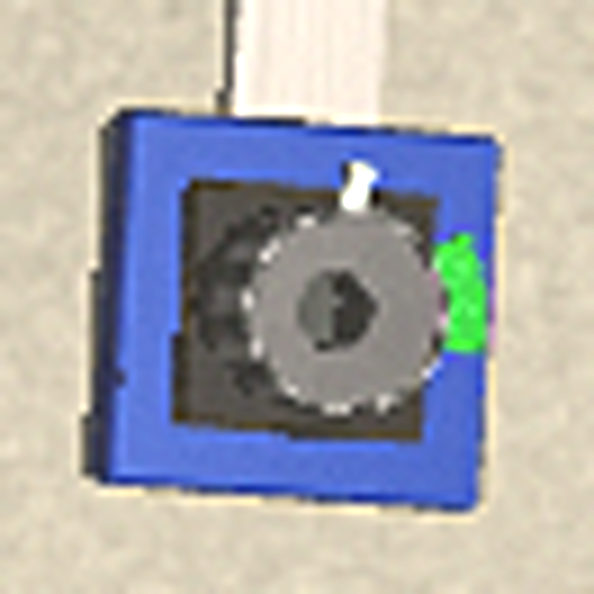

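View pics/zt_stand.png

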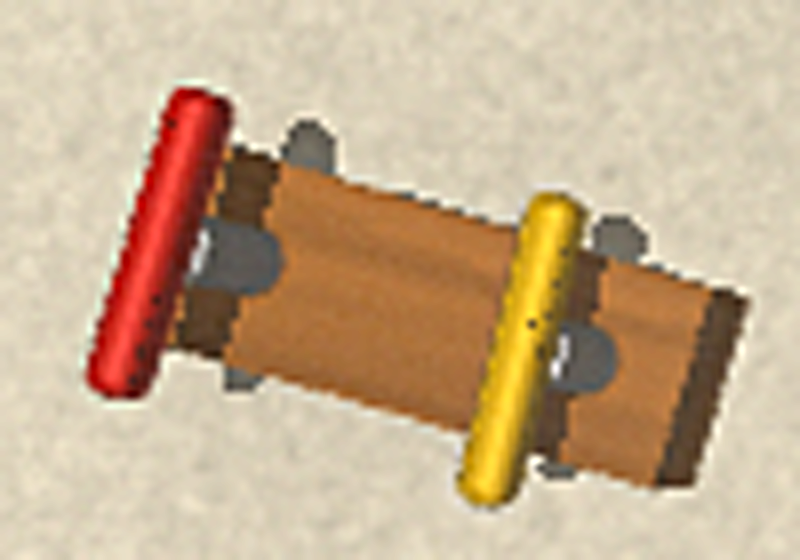

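View pics/zs_blue.png

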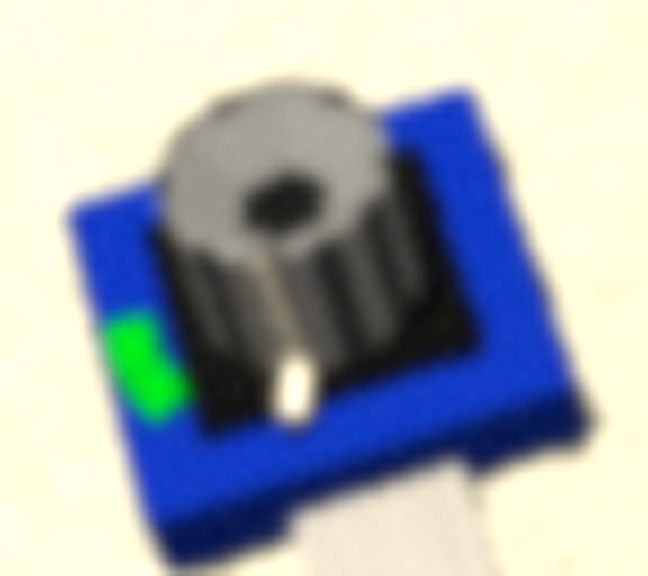

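View pics/zs_stand.png

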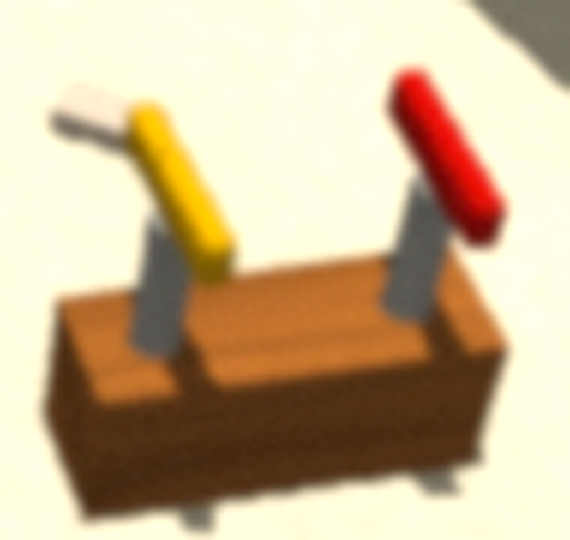

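```bash
cat > m.py <<'E'
from h import *
import pickle
from scipy.optimize import least_squares
d=pickle.load(open('c0.pkl','rb'))
T,S=d['top'],d['scene']
def tri(a,b):
    o1,d1=ray(T,*a);o2,d2=ray(S,*b);d1/=np.linalg.norm(d1);d2/=np.linalg.norm(d2)
    A=np.stack([d1,-d2],1);t=np.linalg.lstsq(A,o2-o1,rcond=None)[0]
    p,q=o1+t[0]*d1,o2+t[1]*d2; return (p+q)/2,np.linalg.norm(p-q)
def mask(c,hue):
    h=cv2.cvtColor(c['image'],cv2.COLOR_RGB2HSV)
    H=h[:,:,0].astype(int);m=(h[:,:,1]>170)&(h[:,:,2]>60)
    return m&(((H<6)|(H>174)) if hue=='r' else ((H>22)&(H<32)) if hue=='y' else ((H>50)&(H<70)))
def blob(m):
    n,l,s,c=cv2.connectedComponentsWithStats(m.astype(np.uint8)); 
    return [(s[i],c[i],l==i) for i in range(1,n) if s[i,4]>15]
E
python3 - <<'E'
from m import *
Z=lambda u,v,k,x,y:((u+.5)/k-.5+x,(v+.5)/k-.5+y)
for h in 'ryg':
  for n,c in d.items():
    for s,ce,mm in blob(mask(c,h)): print(h,n,s,ce.round(2))
for nm,box in (('r',(125,175,155,225)),('y',(175,190,200,238))):
  e={}
  for n,c in d.items():
    m=mask(c,nm)
    bl=[b for b in blob(m) if (n=='top' and 120<b[1][0]<210 and 170<b[1][1]<240) or (n=='scene' and 340<b[1][0]<430 and 115<b[1][1]<170)]
    b=max(bl,key=lambda b:b[0][4]); ys,xs=np.nonzero(b[2]); P=np.stack([xs,ys],1).astype(float)
    r=cv2.minAreaRect(P.astype(np.float32)); ctr=np.array(r[0]);
    bp=cv2.boxPoints(r);L=[np.linalg.norm(bp[0]-bp[1]),np.linalg.norm(bp[1]-bp[2])]
    ax=(bp[1]-bp[0]) if L[0]>L[1] else (bp[2]-bp[1]); 
    if ax[1]<0: ax=-ax
    ax/=np.linalg.norm(ax); e[n]=(ctr,ax,max(L)+1,min(L)+1,b[1]); print(nm,n,ctr,ax,L)
  print('centre',tri(e['top'][0],e['scene'][0]), tri(e['top'][4],e['scene'][4]))
  c,ax,l,w,_=e['top']; c2,ax2,l2,w2,_=e['scene']
  k=(l-w)/2;k2=(l2-w2)/2
  for s in(1,-1):
    for s2 in (1,-1): print(s,s2,tri(c+s*k*ax,c2+s2*k2*ax2))
# shank at stand top
print('red shank base',tri(Z(262,262,8,120,170),Z(407,305,6,335,115)), onz(T,*Z(262,262,8,120,170),.065),onz(S,*Z(407,305,6,335,115),.065))
print('drum top',tri(Z(345,307,9,345,195),Z(272,165,9,140,210)))
print('hex mouth',tri(Z(340,312,9,345,195),Z(285,203,9,140,210)))
for q in [(130,113),(498,140),(475,510),(100,482)]: print(onz(T,*Z(*q,9,345,195),.024))
for q in [(70,212),(468,92),(590,405),(170,555)]: print(onz(S,*Z(*q,9,140,210),.024))
E
```

```text
r top [131 181  17  39 253] [138.65 199.51]
r scene [401 127  17  28 205] [409.   140.91]
y top [178 196  13  36 132] [184.02 212.51]
y scene [364 145   8  11  24] [367.88 150.21]
g top [394 221   5  13  39] [396.13 227.56]
g scene [256 217   9   9  46] [259.72 220.85]
g scene [152 246   9   9  44] [155.5  250.27]
r top [138.88648987 200.118927  ] [-0.29408607  0.9557789 ] [np.float32(39.554565), np.float32(7.3521595)]
r scene [408.91174316 140.85293579] [0.5144964  0.85749257] [np.float32(7.5459366), np.float32(29.840765)]
centre (array([0.53393804, 0.30236446, 0.13413091]), np.float64(0.0012697671751758122)) (array([0.53494154, 0.30224778, 0.13485436]), np.float64(0.000378955044358469))
1 1 (array([0.50729479, 0.34280977, 0.06956623]), np.float64(0.020112274163713834))
1 -1 (array([0.50109682, 0.31093409, 0.13418396]), np.float64(0.0012683773560272554))
-1 1 (array([0.56664942, 0.29303329, 0.13561368]), np.float64(0.0008275622952157327))
-1 -1 (array([0.55733124, 0.26687098, 0.19083239]), np.float64(0.015021580001088084))
y top [184.29412842 213.32356262] [-0.24253522  0.9701426 ] 
[... 616 characters left out ...]
16482042]), np.float64(0.005595539120157171))
red shank base (array([0.53503655, 0.29814404, 0.0642798 ]), np.float64(0.006113664090257972)) [0.53347245 0.29510975 0.065     ] [0.53638193 0.30080414 0.065     ]
drum top (array([ 0.48666986, -0.23230481,  0.06900984]), np.float64(0.0015855832456993081))
hex mouth (array([ 0.48575564, -0.23339944,  0.05500153]), np.float64(0.003966042532471511))
[ 0.53679717 -0.186453    0.024     ]
[ 0.53208847 -0.28473     0.024     ]
[ 0.43375465 -0.27966865  0.024     ]
[ 0.43869719 -0.18003263  0.024     ]
[ 0.43978644 -0.27778054  0.024     ]
[ 0.44515847 -0.18138507  0.024     ]
[ 0.54743713 -0.18405834  0.024     ]
[ 0.54573275 -0.28046174  0.024     ]
```

```bash
python3 - <<'E'
from m import *
Z=lambda u,v,k,x,y:((u+.5)/k-.5+x,(v+.5)/k-.5+y)
c=np.array([.486,-.2325])
for nm,cam,q in (('ptrT',T,Z(360,182,9,345,195)),('ptrS',S,Z(294,390,9,140,210)),('grT',T,(396.13,227.56)),('grS',S,(155.5,250.27))):
  for z in(.024,.030):
    p=onz(cam,*q,z); v=p[:2]-c; print(nm,z,p.round(4),np.linalg.norm(v).round(4),np.degrees(np.arctan2(v[1],v[0])).round(1))
for a,b in ((Z(360,182,9,345,195),Z(294,390,9,140,210)),((396.13,227.56),(155.5,250.27))):
  p,e=tri(a,b);v=p[:2]-c;print(p.round(4),e.round(4),np.degrees(np.arctan2(v[1],v[0])).round(1))
# IK for grasp
yaw=np.radians(-15.3)
def ori(yaw):
  x=np.array([0,0,-1.]);y=np.array([-np.sin(yaw),np.cos(yaw),0]);return R.from_matrix(np.stack([x,y,np.cross(x,y)],1)).as_rotvec()
for a in (0,np.pi): print(manip.solve_ik([.534,.302,.139],ori(yaw+a)))
E
```

```text
ptrT 0.024 [ 0.52  -0.248  0.024] 0.0374 -24.6
ptrT 0.03 [ 0.5197 -0.2465  0.03  ] 0.0365 -22.5
ptrS 0.024 [ 0.5139 -0.2437  0.024 ] 0.0301 -21.9
ptrS 0.03 [ 0.5187 -0.2437  0.03  ] 0.0346 -18.9
grT 0.024 [ 0.4901 -0.2762  0.024 ] 0.0439 -84.7
grT 0.03 [ 0.49   -0.2745  0.03  ] 0.0421 -84.5
grS 0.024 [ 0.4923 -0.2731  0.024 ] 0.0411 -81.2
grS 0.03 [ 0.4973 -0.2729  0.03  ] 0.0419 -74.4
[ 0.52   -0.2448  0.0322] 0.0023 -19.9
[ 0.4905 -0.2748  0.0229] 0.0034 -83.9
[ 0.49529941  0.51239624  1.71351803  0.          0.91567839 -0.80846154]
[ 4.95299412e-01  5.12396236e-01  1.71351803e+00 -4.44089210e-16
  9.15678388e-01  2.33313111e+00]
```

Pointer yaw is about -21° (screw ≈ 0.31 rad). The green middle is at about -83°, which agrees with the block's yaw. I'm going to grasp the red handle at (0.534, 0.302, 0.136), yaw -15.3°.

```bash
cat >> h.py <<'E'
def ori(yawdeg):
  yaw=np.radians(yawdeg);x=np.array([0,0,-1.]);y=np.array([-np.sin(yaw),np.cos(yaw),0]);return R.from_matrix(np.stack([x,y,np.cross(x,y)],1)).as_rotvec()
def st(s=''): print(s,round(manip.get_time(),2),np.round(manip.get_position(),4),np.round(manip.get_contact_force(),1),round(manip.get_width(),4),np.round(manip.get_torque(),2))
E
python3 - <<'E'
from h import *
o=ori(-15.3)
manip.move_to([.534,.302,.25],o); st('above')
manip.servo_line([.534,.302,.138],rate=.1); st('down')
manip.command_gripper(0.0,50); st('grip')
c=snap('top','t1');c=snap('scene','s1')
manip.servo_line([.534,.302,.148],rate=.05); st('lift10')
manip.servo_line([.534,.302,.345],rate=.12); st('lift')
import pickle;pickle.dump({n:snap(n,n[0]+'2') for n in('top','scene')},open('c2.pkl','wb'))
import cv2
a=cv2.imread('pics/t2.png');b=cv2.imread('pics/s2.png')
cv2.imwrite('pics/z2.png',cv2.convertScaleAbs(np.hstack([cv2.resize(a[120:260,60:260],None,fx=2,fy=2),cv2.resize(b[20:160,340:540],None,fx=2,fy=2)]),alpha=1.6))
E
```

```text
above 3.5 [0.5343 0.3014 0.25  ] [ 0.5  0.1 -0. ] 0.0852 [-0.03  0.    0.06]
down 4.77 [0.5345 0.3023 0.1387] [ 0.5 -0.3  0.5] 0.0852 [ 0.03 -0.01 -0.02]
grip 5.45 [0.5341 0.302  0.1383] [-0.9 -0.6  2.4] 0.0113 [-0.13  0.1   0.04]
lift10 5.9 [0.534  0.302  0.1481] [ 0.4  0.2 -2.3] 0.0115 [-0.03  0.06 -0.04]
lift 7.69 [0.5337 0.3019 0.3441] [ 0.6  0.6 -3.2] 0.0113 [-0.04  0.02  0.02]
```

View pics/s2.png

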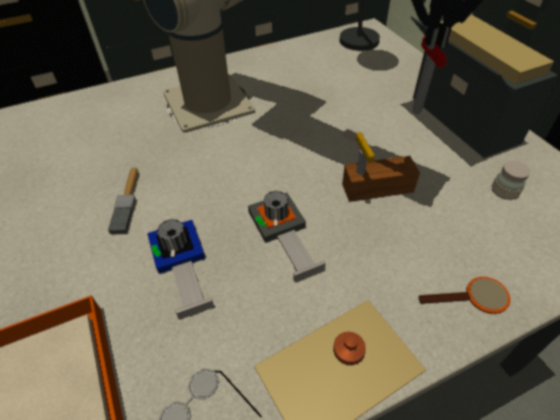

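View pics/t2.png

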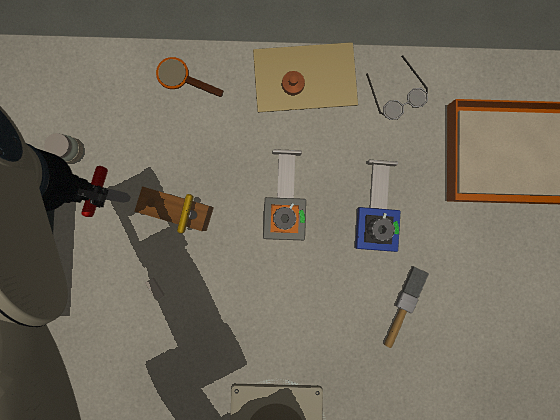

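The key is held and clear of the stand. Its tip is at about (130,197) in the top view and (421,112) in the scene view. Next I'll measure the tip offset and the tilt in the hand.

```bash
python3 - <<'E'
import cv2,numpy as np
a=cv2.imread('pics/t2.png');b=cv2.imread('pics/s2.png')
o=np.hstack([cv2.resize(a[160:220,75:145],None,fx=5.5,fy=5.5,interpolation=2),cv2.resize(b[30:120,400:470],(385,495),interpolation=2)[:330]]) if 0 else None
cv2.imwrite('pics/z2a.png',cv2.convertScaleAbs(cv2.resize(a[160:220,75:145],None,fx=8,fy=8,interpolation=2),alpha=2))
cv2.imwrite('pics/z2b.png',cv2.convertScaleAbs(cv2.resize(b[30:120,400:470],None,fx=6,fy=6,interpolation=2),alpha=2))
E
```

```text
(no output)
```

View pics/z2a.png

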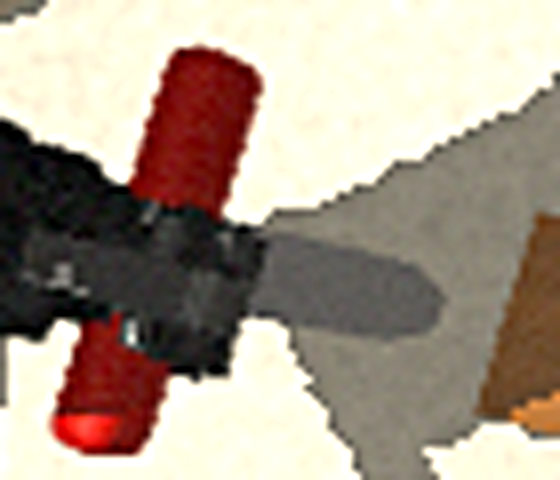

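View pics/z2b.png

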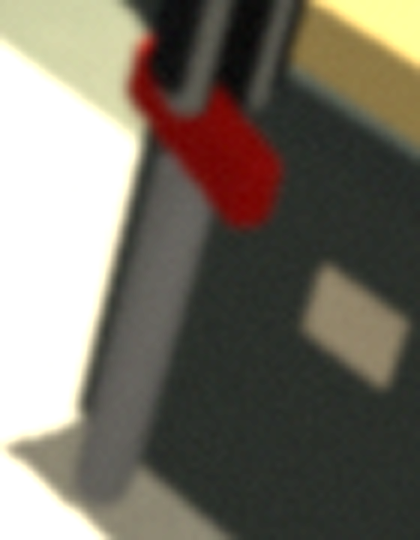

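```bash
cat > tip.py <<'E'
from m import *
d2=pickle.load(open('c2.pkl','rb'))
Z=lambda u,v,k,x,y:((u+.5)/k-.5+x,(v+.5)/k-.5+y)
a=Z(410,306,8,75,160);b=Z(104,482,6,400,30)
p,e=tri(a,b);print('tip',p.round(4),e)
pred=np.array([.5337,.3019,.3441-.003-.131])
print('pred',pred,proj(T,pred),a,proj(S,pred),b)
# handle ends projected (straight)
ax=np.array([np.cos(np.radians(-15.3)),np.sin(np.radians(-15.3)),0])
for s in(1,-1):
  h=np.array([.5337,.3019,.3411])+s*.042*ax; print(((proj(T,h)-[75,160]+.5)*8).round(), ((proj(S,h)-[400,30]+.5)*6).round())
E
python3 tip.py
```

```text
tip [0.5336 0.3007 0.2141] 0.003520603258881451
pred [0.5337 0.3019 0.2101] [125.13923966 197.39986083] (125.8125, 197.8125) [416.10879588 111.62698886] (416.9166666666667, 109.91666666666667)
[221.  56.] [254. 199.]
[ 91. 454.] [142.  62.]
```

The tip is within about 1 mm of straight below the TCP, so the key is upright. Now carrying it over to the blue socket.

```bash
python3 - <<'E'
from h import *
import pickle
o=ori(-21)
print(manip.solve_ik([.486,-.2325,.30],o), manip.solve_ik([.486,-.2325,.16],ori(-100)))
manip.move_to([.486,-.2325,.32],o); st('above')
manip.servo_line([.486,-.2325,.222],rate=.12); st('near')
pickle.dump({n:snap(n,n[0]+'3') for n in('top','scene')},open('c3.pkl','wb'))
a=cv2.imread('pics/t3.png');b=cv2.imread('pics/s3.png')
cv2.imwrite('pics/z3a.png',cv2.convertScaleAbs(cv2.resize(a[180:270,330:430],None,fx=6,fy=6,interpolation=2),alpha=2))
cv2.imwrite('pics/z3b.png',cv2.convertScaleAbs(cv2.resize(b[130:280,110:230],None,fx=4,fy=4,interpolation=2),alpha=2))
for p in ([.486,-.2325,.219],[.486,-.2325,.088],[.486,-.2325,.069]):
  d=pickle.load(open('c3.pkl','rb'));print(((proj(d['top'],p)-[330,180]+.5)*6).round(),((proj(d['scene'],p)-[110,130]+.5)*4).round())
E
```

```text
[-0.46830469  0.21335121  1.74601128  0.          1.18223017 -1.67258188] [-4.68304692e-01  3.86132018e-01  1.86948008e+00 -4.44089210e-16
  8.85980551e-01 -2.93771767e-01]
above 9.73 [ 0.4865 -0.2318  0.3201] [-0.   0.3 -3. ] 0.011 [-0.01 -0.05 -0.08]
near 10.7 [ 0.4866 -0.2327  0.2227] [-0.4 -0.6 -3. ] 0.0112 [ 0.02 -0.06 -0.02]
[437. 297.] [164. 176.]
[332. 296.] [230. 368.]
[319. 296.] [239. 393.]
```

View pics/z3a.png

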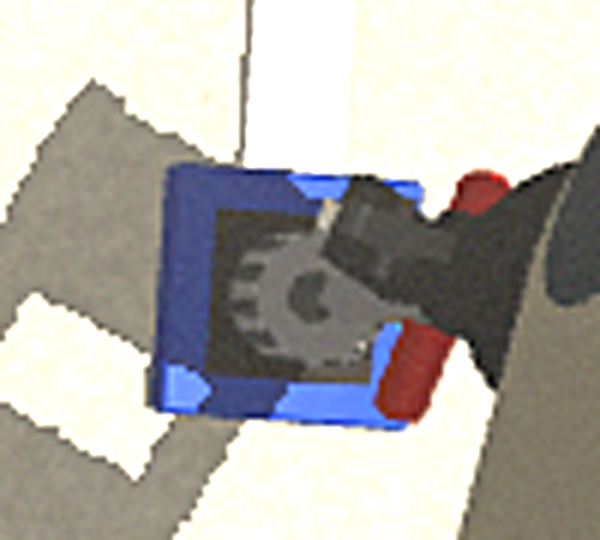

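View pics/z3b.png

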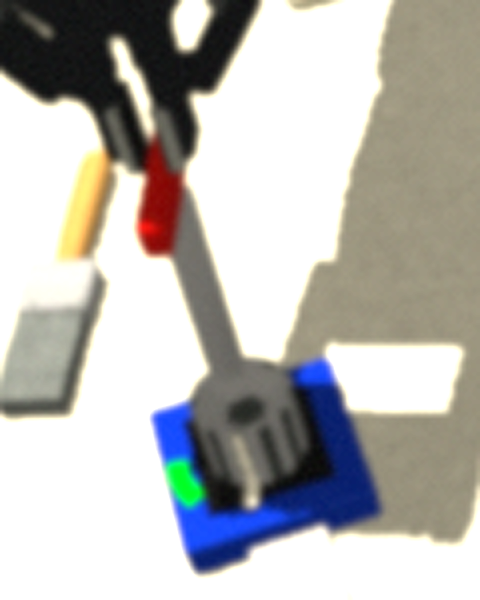

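The tip is centred over the drum in both views. In the scene crop the tip is at (230,370) and the drum mouth at (242,402). Lowering with force checks.

```bash
python3 - <<'E'
from h import *
z=.19
manip.servo_line([.486,-.2325,z],rate=.08); st()
while z>.150:
    z-=.003; manip.servo_line([.486,-.2325,z],rate=.04)
    f=manip.get_contact_force(); print(round(manip.get_time(),2),round(z,4),np.round(manip.get_position(),4),np.round(f,1),np.round(manip.get_torque(),2))
    if f[2]>12 or np.linalg.norm(f[:2])>15: break
snap('top','t4');snap('scene','s4')
b=cv2.imread('pics/s4.png')
cv2.imwrite('pics/z4b.png',cv2.convertScaleAbs(cv2.resize(b[130:280,110:230],None,fx=4,fy=4,interpolation=2),alpha=2))
E
```

```text
11.35 [ 0.4859 -0.2325  0.1898] [ 0.2 -0.  -3.6] 0.0115 [-0.01 -0.   -0.06]
11.6 0.187 [ 0.4861 -0.2325  0.1871] [ 0.3 -0.2 -2.8] [-0.    0.02 -0.04]
11.85 0.184 [ 0.4859 -0.2324  0.1839] [ 0.2 -0.1 -2.9] [-0.07  0.02 -0.01]
12.1 0.181 [ 0.4858 -0.2324  0.1808] [-0.5  0.6 -2.7] [ 0.04  0.   -0.04]
12.35 0.178 [ 0.4858 -0.2324  0.1778] [-0.9 -0.5 -2.7] [0.08 0.01 0.01]
12.6 0.175 [ 0.4858 -0.2324  0.1747] [ 0.7  0.2 -3.4] [0.02 0.04 0.01]
12.85 0.172 [ 0.4859 -0.2324  0.1718] [-0.5  0.1 -2.5] [ 0.01  0.01 -0.02]
13.1 0.169 [ 0.4858 -0.2324  0.1687] [-0.8 -0.3 -2.8] [-0.03 -0.05  0.02]
13.35 0.166 [ 0.4859 -0.2324  0.1658] [ 0.3  1.  -2.6] [ 0.02 -0.02 -0.02]
13.6 0.163 [ 0.4863 -0.2327  0.1632] [-0.  -0.4  0.1] [0.01 0.05 0.  ]
13.85 0.16 [ 0.4886 -0.2338  0.1627] [-0.6  0.8 17.3] [ 0.07 -0.02 -0.02]
```

View pics/z4b.png

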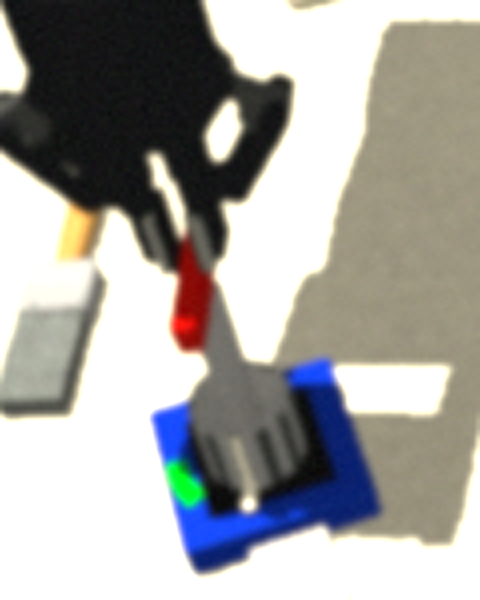

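Floor contact came at TCP z ≈ 0.163, which puts the tip about 0.03 high. That matches the measured drum top (0.069) minus 39 mm, so the key is home. I'll turn it clockwise under light downward load.

```bash
python3 - <<'E'
from h import *
manip.servo_line([.486,-.2325,.161],ori(-21),rate=.04); st('ease')
for y in (-31,-41,-51,-61,-71,-80):
    manip.servo_line([.486,-.2325,.161],ori(y),rate=.05); st(y)
    f=manip.get_contact_force()
    if np.linalg.norm(f)>40: break
snap('top','t5');snap('scene','s5')
b=cv2.imread('pics/s5.png');a=cv2.imread('pics/t5.png')
cv2.imwrite('pics/z5b.png',cv2.convertScaleAbs(cv2.resize(b[130:280,110:230],None,fx=4,fy=4,interpolation=2),alpha=2))
cv2.imwrite('pics/z5a.png',cv2.convertScaleAbs(cv2.resize(a[180:270,330:430],None,fx=6,fy=6,interpolation=2),alpha=2))
E
```

```text
ease 14.2 [ 0.4877 -0.2334  0.1629] [-0.4  0.7 10.9] 0.0113 [ 0.02 -0.01  0.01]
-31 14.53 [ 0.4877 -0.2334  0.1629] [ 0.8  0.3 11. ] 0.0112 [ 0.08 -0.01 -0.01]
-41 14.85 [ 0.4878 -0.2334  0.1629] [-0.5 -0.2 10.5] 0.0113 [ 0.04 -0.07 -0.02]
-51 15.18 [ 0.4877 -0.2334  0.1629] [-0.1  0.7 11.2] 0.0114 [0.02 0.02 0.01]
-61 15.5 [ 0.4878 -0.2334  0.1629] [-0.6  0.3 11.1] 0.0111 [-0.01  0.03 -0.03]
-71 15.82 [ 0.4877 -0.2333  0.1629] [ 0.1 -0.5 11. ] 0.0111 [0.01 0.01 0.03]
-80 16.13 [ 0.4877 -0.2334  0.1628] [-0.2  0.2 11.8] 0.0114 [ 0.    0.04 -0.  ]
```

View pics/z5b.png

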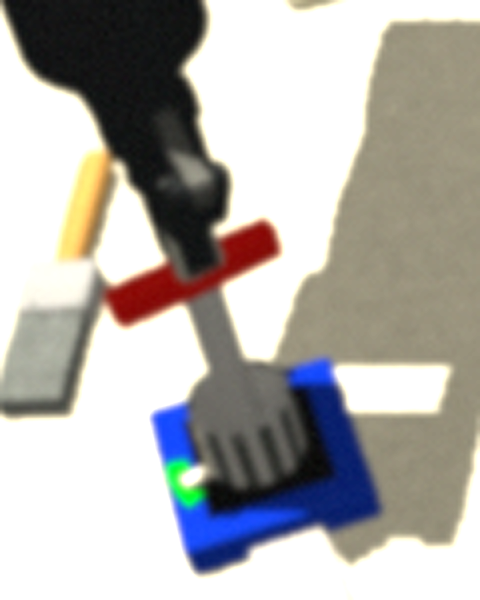

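View pics/z5a.png

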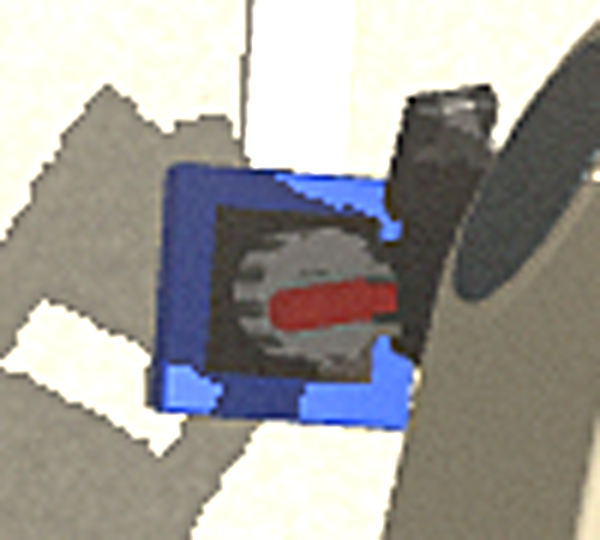

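The scene crop shows the white pointer at (193,475), in the green band. I'll measure its angle.

```bash
python3 - <<'E'
from m import *
c=np.array([.4865,-.2325])
for q in((193,475),(187,481),(203,471),(250,500),(185,484)):
    p=onz(S,(q[0]+.5)/4-.5+110,(q[1]+.5)/4-.5+130,.028);v=p[:2]-c;print(q,p.round(4),np.linalg.norm(v).round(4),np.degrees(np.arctan2(v[1],v[0])).round(1))
E
```

```text
(193, 475) [ 0.493  -0.2674  0.028 ] 0.0355 -79.5
(187, 481) [ 0.4954 -0.2711  0.028 ] 0.0396 -77.0
(203, 471) [ 0.4927 -0.2621  0.028 ] 0.0302 -78.1
(250, 500) [ 0.5213 -0.2451  0.028 ] 0.037 -19.8
(185, 484) [ 0.4969 -0.2725  0.028 ] 0.0413 -75.5
```

```bash
python3 - <<'E'
from h import *
manip.servo_line([.4868,-.2328,.1628],ori(-81),rate=.03); st('ease')
manip.command_gripper(.085); st('open')
manip.hold(.3)
manip.servo_line([.4868,-.2328,.29],rate=.1); st('up')
manip.move_to([.30,-.55,.30],ori(-110)); st('away')
manip.hold(.5)
snap('top','t6');snap('scene','s6')
b=cv2.imread('pics/s6.png');a=cv2.imread('pics/t6.png')
cv2.imwrite('pics/z6b.png',cv2.convertScaleAbs(cv2.resize(b[130:280,110:230],None,fx=4,fy=4,interpolation=2),alpha=2))
cv2.imwrite('pics/z6a.png',cv2.convertScaleAbs(cv2.resize(a[180:270,330:430],None,fx=6,fy=6,interpolation=2),alpha=2))
E
```

```text
ease 16.48 [ 0.487  -0.2329  0.1631] [-0.6  0.7  4.4] 0.0112 [ 0.01  0.02 -0.03]
open 17.19 [ 0.4868 -0.2328  0.1628] [-0.1  1.   0.3] 0.085 [ 0.06 -0.03 -0.02]
up 18.92 [ 0.4865 -0.2326  0.2893] [-0.1  0.5 -1.1] 0.0849 [ 0.03 -0.04  0.01]
away 20.29 [ 0.3008 -0.5492  0.2999] [ 0.6  0.9 -0.3] 0.0851 [0.07 0.   0.  ]
```

View pics/z6b.png

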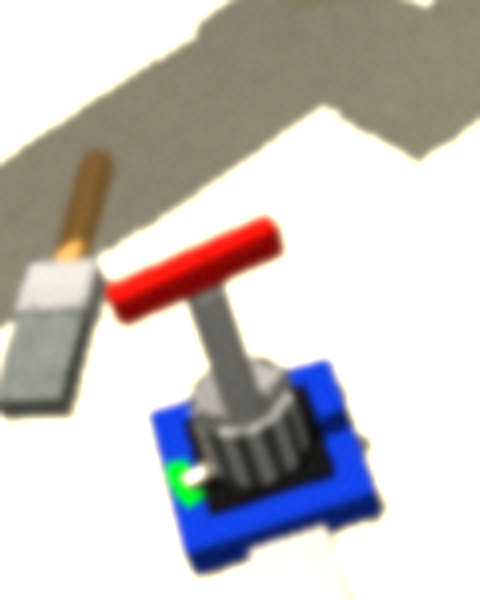

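View pics/z6a.png

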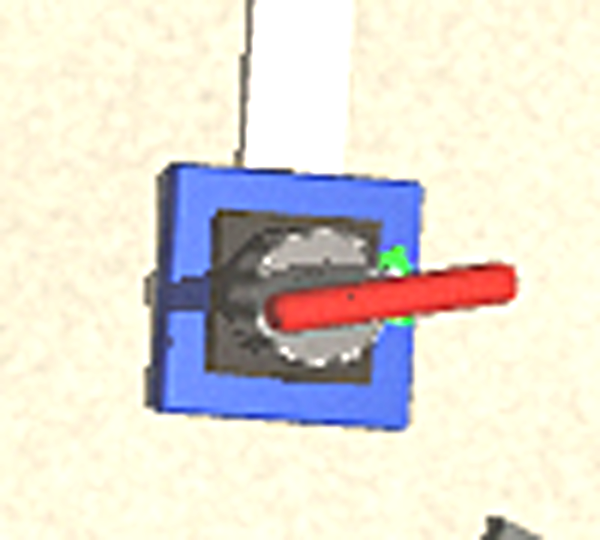

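View pics/s6.png

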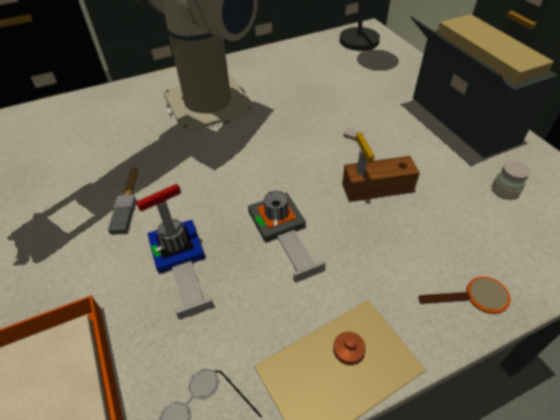

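The key stands alone with the pointer at (195,476), inside the green band; the yellow key is untouched. One check of seating depth by triangulating the handle.

```bash
python3 - <<'E'
from m import *
P={}
for n,f in(('top','t6'),('scene','s6')):
    im=cv2.cvtColor(cv2.imread(f'pics/{f}.png'),cv2.COLOR_BGR2RGB)
    b=max(blob(mask({'image':im},'r')),key=lambda b:b[0][4]); ys,xs=np.nonzero(b[2])
    P[n]=cv2.minAreaRect(np.stack([xs,ys],1).astype(np.float32))[0]; print(n,P[n],b[1],b[0])
print(tri(P['top'],P['scene']))
E
```

```text
top (395.5799560546875, 229.05999755859375) [395.88888889 229.07407407] [376 224  40  11 243]
scene (158.21749877929688, 197.15576171875) [157.9213198  196.90101523] [137 185  42  25 394]
(array([ 0.48632068, -0.23470577,  0.16015376]), np.float64(0.0029950062001777313))
```

```bash
python3 -c "
from rig import manip
print(manip.get_time());manip.sign_off()"
```

```text
20.8917
the job is handed in; nothing more can be done
```

I took the red key out of the stand, carried it over the yellow key and lowered it into the blue stop's socket. It met the floor with a rise to about 17 N at the expected depth. Only then did I turn it about 60° clockwise, let go and move the arm clear. I handed the job in at 20.9 s.

**Last checks:**
- **Pointer:** the white pointer lies in the green band, at a screw angle of about 1.3–1.4 rad.
- **Key:** it stands upright and free. Its handle centre is at z ≈ 0.160 m, against 0.161 m expected when home, and the two camera rays miss each other by 3 mm.
- **Yellow key:** it is still in its hole in the stand, as at the start.
- **Forces:** the highest I read was about 17 N.

**Disagreed:** the screw followed almost the whole turn, without the 10° of play that was described. The pointer is in the band all the same. No check failed.

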